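# Swap the capacitor in the code reader and turn its label to the window

## Task

First take the capacitor can that stands on the code reader's round pad and stand it upright in the empty pocket of the grey tray. Then take the shortest of the three cans on the green mat and stand it centred on the round pad, with its paper label squarely facing the reader's window. Do not bump the reader or its light bar hard, tip either can, or disturb the other things on the bench.

Things in the scene. Friction and masses are not known exactly. Their poses are not given: they have to be found in the camera images.
- stand: fixed reader stand: steel base plate (x -130 to 40, y +-58 mm, 6 thick) with a round pad, a beige reader block and a light bar. Origin on the bench under the pad's centre, z up; local -x points from pad to reader. Block: x -120 to -60, y +-40 mm, top 102 mm above the bench. Light bar: upright, 12 x 12 mm, top 96 mm above the bench, close beside the pad at local x -28, y +47 mm
- pad_top (a point): centre of the top of the round pad (66 mm diameter, top 12 mm above the bench); axes as the stand's
- reader_window (a point): centre of the dark glass window in the reader block's face that looks at the pad, 60 mm from the pad's axis and 60 mm above the bench; axes as the stand's, so the window looks along +x
- tray: grey open tray fixed to the bench, 105 (x) x 205 (y) mm, 30 mm high, walls and floor 5 mm thick, divided by one 5 mm wall at y = 0 into two pockets about 95 x 95 mm. Origin under its centre, z up; pocket centres at local y = +50 mm (empty) and y = -50 mm (a can stands in it)
- mat: green flat mat fixed to the bench, 150 (x) x 235 (y) mm, 3 mm thick; three cans stand on it in a row along local y, about 85 mm apart, in any order. Origin under its centre
- short_can_center (a point): the shortest can on the mat, to be read: an upright aluminium screw-terminal capacitor can, 50 mm diameter, 85 mm tall, 0.2 to 0.35 kg; with one white paper label with dark code bars on one side (about 80 degrees of its girth); a raised white rib on its black top runs from the centre out to the label side. Point at the can's centre, 42.5 mm above its underside; z up along the can, x points out through the middle of the label
- short_can_label (a point): middle of that can's label, on its side, 25 mm out from the can's centre along x
- old_can_center (a point): the can that stands on the reader's pad at the start: an upright aluminium screw-terminal capacitor can, 50 mm diameter, 100 mm tall, 0.2 to 0.4 kg; point at its centre, 50 mm above its underside; z up along the can, x out through its label
- can_b: another can on the mat, to be left alone, 50 mm diameter, 110 mm tall; origin at the centre of its underside
- can_c: another can on the mat, to be left alone, 50 mm diameter, 100 mm tall; origin at the centre of its underside
- tray_can: the can that already stands in the tray, to be left alone, 50 mm diameter, 110 mm tall; origin at the centre of its underside
- relay: grey relay block standing at the mat's local +x edge, to be left alone, 36 (x) x 58 (y) x 54 mm high; origin at the centre of its underside
- mouse: computer mouse, to be left alone, 60 x 100 x 18 mm; origin at the centre of its underside
- driver: screwdriver lying on the bench, to be left alone, 170 mm long; origin on the bench under its middle
There are look-alikes about, which are no part of the job. Several things have the shape of the tray; the one meant has the colours described above. Leave any turquoise look-alike of the part that bears short_can_center alone.

How it is judged:
By the outcome, as a careful person would: the job done as asked, in the order asked, and still so for the second after the job is handed in, with the robot touching nothing.
It also fails if it takes over 72 s, if anything falls off the work surface, if the arm or the gripper's body presses on something with over 40 N, if the wrist force passes 120 N, or if a joint passes its speed limit or range.

## Robot

A 6-joint arm with a two-finger parallel gripper is mounted at the origin on the work surface. World frame = base frame: x ahead of the robot, y to its left, z up, the work surface at z = 0. Lengths are in m, angles in rad, forces in N, time in s.
With the tool pointing down it reaches from about 0.35 to 0.975 m from the base axis. Payload 17.4 kg.
Tool frame: the origin (TCP) lies at the very end of the fingers, on their centre line; the grasp point (between the pads) lies 19 mm behind it; z points along the fingers, y is the direction in which the jaws open and shut (so a half turn about z gives the same grasp; the last joint's range is limited). The gripper opens to 85 mm and grips with 20 to 120 N. Pads are 22 mm wide; open, the fingers measure 114 mm over their backs; the gripper's body (76 mm by 85 mm) begins 54 mm behind the grasp point. The pads swing forward as they close: fully open they stand 13 mm farther back than shut.
Start: joints at [-1.377, 0.116, 1.442, -0, 1.584, -0.038], TCP at [0.155, -0.657, 0.231] pointing down, gripper open.
Joint ranges: [-2.83, 2.83], [-0.83, 2.19], [0.07, 2.5], [-1.14, 4.28], [0.01, 3], [-2.97, 2.97]. Speed limits (rad/s): [1.89, 1.89, 2.22, 3.14, 3.14, 3.14].

## Interface

Orientations are given as a unit quaternion [w, x, y, z].
In Python, from plant import * gives the robot as it stands. The module is installed in compiled form; this text tells all that it offers.
- The arm moves only by the tool send_rows, never from a script. Its argument "rows" is a list that holds one entry, the list of rows, each a list of 7 numbers: the turn, a rotation vector about the tool's x, y, z in degrees, then the shift along the tool's x, y, z in mm, then the closure in counts, from 0 (fully open) to 255 (shut). A call has 1 to 8 rows; each row shifts and turns the pose as measured when the row begins, along the tool's axes as they then stand; what a row does not reach is not made up. A row lasts 1/8 s, in which the tool goes at most 62.5 mm and 10.7 degrees, less where a joint would pass 70% of its speed; a pose out of reach is approached as far as the arm can. A call with a gripper value outside its range is refused whole. The fingers move at their own pace and stop on an object; "grip_force" is the grip in N (left out, the last holds). Time passes only in rows, so rows that do not move let the fingers close. It gives the time, the measured TCP pose, the force and the opening at its end, in the units of the state.
- state(): the state, without advancing time (a new reading comes with each control period).
- grab_frame(name): name is "side" or "top"; returns (picture, depth): 480x640x3 uint8, blue, green, red; 480x640 float32, m along the optical axis (not along the pixel's ray), 0 where there is no reading.
- camera_params(name): a dict with "camera_matrix" (3x3 intrinsics, pixels), "rvec" (rotation vector, rad) and "tvec" (3), from world to camera coordinates, as OpenCV has them. Camera axes: x right, y down, z forward; pixel columns grow to the right and rows downward; lengths in m; the calibration is good to about 2 mm. A picture is of the moment at which its call begins. camera_params takes no time and is no camera call.
- finish_job(): hands the job in, once; it reports no verdict.
Trained networks look in the newest picture that a camera, given by its name, has taken for a name from the list of things; names that differ only in an ending like _2 or _b are one class to them, and where a whole thing is asked for, a point or a joint stands for the part that bears it (a point fixed in the world has none). Each returns a list of dicts, best first, with "score" (0 to 1); they miss things now and then, are a little off and sometimes report something else, mostly with a low value. They report only what shows in the picture. A call takes as long as a camera call. They do not tell look-alikes from the thing itself.
- silhouettes(camera, label): "mask" (480x640 bool, what is visible of it) and "box" ([left, top, width, height] in pixels, round what is visible of it).
- pinpoint(camera, label): "xy" ([column, row] in pixels: a listed point, or the origin of a listed thing).
The state is a dict: "time": time; "qpos": joint angles; "dq": joint speeds; "tau": joint torques, N m; "ee_pos": TCP position; "orientation": TCP orientation; "wrist_force": force on the tool from outside, world axes, zero at the start; "ft_torque": the same for the moment, N m; "opening": finger opening in m.
Only numpy, scipy, OpenCV 4.12 (cv2) and the standard library are available. Lean on these libraries where they do the work, as an engineer would, in place of code of your own. Each camera call takes 0.05 s, during which the arm holds its last target.

## Working session

There is one attempt and no reset: what is moved stays moved. The work goes in short steps, Python scripts to look and compute and a tool call to move; the robot and the scene stay as the last step left them, time stands still between calls to the robot, and variables do not carry over. Pictures are saved under pics/ and viewed, and the job is handed in when it is done.

Besides the shell and the picture viewer there is one more tool, called after ">>>" as a command line: name --argument value ..., lists and objects as JSON in quotes. send_rows: Moves the arm, as the interface text tells. Its arguments: {"type":"object","properties":{"rows":{"type":"array","items":{"type":"array","items":{"type":"array","items":{"type":"number"}}}},"grip_force":{"type":"number"}},"required":["rows"]}

```bash
mkdir -p pics
python3 - <<'E'
from plant import *
import cv2
for n in ("side","top"):
    p,d=grab_frame(n); cv2.imwrite(f"pics/{n}0.png",p)
    c=camera_params(n); R=cv2.Rodrigues(c["rvec"])[0]; print(n,c["camera_matrix"].tolist(),(-R.T@c["tvec"].ravel()).round(3),R[2].round(3))
s=state();print(s)
E
```

```text
side [[558.9352019222322, 0.0, 306.95073413119184], [0.0, 558.9352019222322, 244.5506119021644], [0.0, 0.0, 1.0]] [0.068 0.737 0.937] [ 0.38  -0.596 -0.707]
top [[444.4938220600481, 0.0, 316.92634981657756], [0.0, 444.4938220600481, 243.0186624837786], [0.0, 0.0, 1.0]] [ 0.411 -0.013  0.86 ] [ 0.14  -0.012 -0.99 ]
{'time': 0.1, 'qpos': array([-1.37678692e+00,  1.16432918e-01,  1.44221497e+00, -6.60843581e-06,
        1.58402041e+00, -3.77568823e-02]), 'dq': array([-5.42955329e-04, -9.27108121e-04, -9.87238247e-04,  9.36388304e-04,
       -2.40498470e-05,  9.25963920e-04]), 'tau': array([ 2.41400208e-03, -7.33664274e+01, -6.33789396e+01, -1.01170547e-04,
        5.14010433e-03, -3.05375318e-05]), 'ee_pos': array([ 0.15502785, -0.65676783,  0.23062919]), 'orientation': array([-5.35925642e-04,  9.93292920e-01,  1.15623898e-01, -4.52693249e-05]), 'wrist_force': array([-0.21309363,  0.07233645,  0.50109005]), 'ft_torque': array([-0.02847293,  0.03544403,  0.02532694]), 'opening': 0.08558335323971097}
```

View pics/side0.png

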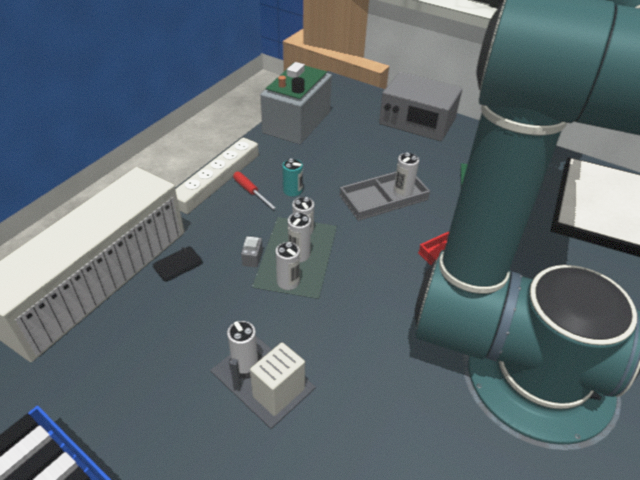

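View pics/top0.png

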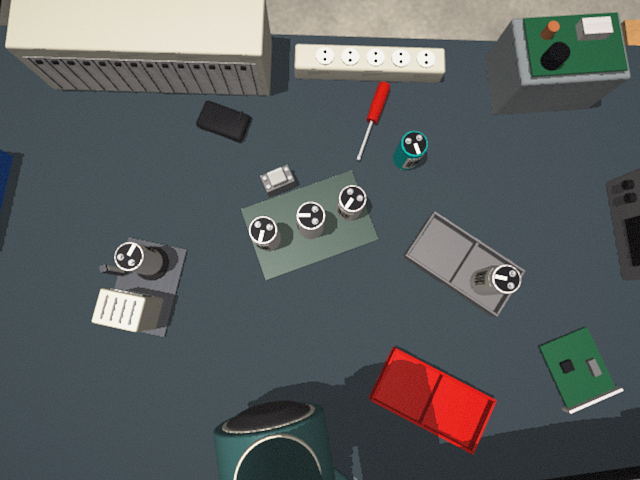

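The top view shows the stand at lower left (can at ~(130,257), reader ~(125,310)). The three mat cans sit at (264,232), (310,217) and (352,200), with the grey tray at (465,262). The red tray and turquoise can are look-alikes. Next I measure these by depth and the networks.

```bash
cat > h.py <<'E'
from plant import *
import numpy as np, cv2
def cam(n):
    c=camera_params(n); return c["camera_matrix"],cv2.Rodrigues(c["rvec"])[0],np.ravel(c["tvec"])
def cloud(n,d):
    K,R,t=cam(n); v,u=np.mgrid[0:480,0:640]
    P=np.stack([(u-K[0,2])/K[0,0]*d,(v-K[1,2])/K[1,1]*d,d],-1)
    W=(P-t)@R; W[d<=0]=np.nan; return W
def onz(n,xy,z):
    K,R,t=cam(n); r=R.T@np.array([(xy[0]-K[0,2])/K[0,0],(xy[1]-K[1,2])/K[1,1],1]); c=-R.T@t
    return c+r*(z-c[2])/r[2]
def proj(n,P):
    K,R,t=cam(n); q=(R@np.atleast_2d(P).T).T+t; q=q@K.T; return q[:,:2]/q[:,2:]
E
python3 - <<'E'
from h import *
for n in ("top","side"):
    p,d=grab_frame(n); W=cloud(n,d); np.save(n+"W.npy",W); cv2.imwrite(n+"P.png",p)
    for l in ["stand","tray","mat","short_can_center","old_can_center","can_b","can_c","tray_can","relay","pad_top","reader_window","short_can_label"]:
        print(n,l,[(round(o["score"],2),np.round(o["xy"],1).tolist()) for o in pinpoint(n,l)[:4]])
    if n=="top":
        for l in ["short_can_center","old_can_center","can_b","tray_can","stand","tray"]:
            for o in silhouettes(n,l)[:6]:
                m=o["mask"]; z=W[m][:,2]; zt=np.nanpercentile(z,95); q=W[m&(W[...,2]>zt-.006)]
                print(l,round(o["score"],2),o["box"],"ztop",zt.round(4),np.nanmean(q,0).round(4),len(q))
E
```

```text
top stand [(0.91, [151.5, 261.2]), (0.44, [131.8, 293.9])]
top tray [(0.82, [461.5, 264.9]), (0.63, [426.9, 395.2])]
top mat [(0.9, [308.1, 224.7])]
top short_can_center [(0.93, [349.9, 199.7]), (0.6, [412.0, 149.9])]
top old_can_center [(0.87, [140.9, 258.3])]
top can_b [(0.78, [268.1, 236.6]), (0.75, [310.4, 230.4])]
top can_c [(0.78, [268.1, 236.6]), (0.75, [310.4, 230.4])]
top tray_can [(0.78, [483.2, 284.2])]
top relay [(0.79, [279.0, 183.9])]
top pad_top [(0.78, [152.1, 263.2]), (0.32, [308.1, 225.4])]
top reader_window [(0.89, [130.2, 292.9]), (0.48, [308.2, 226.7])]
top short_can_label [(0.78, [341.6, 213.7]), (0.64, [413.4, 161.6])]
short_can_center 0.97 [335.8, 184.2, 29.0, 35.5] ztop 0.0907 [ 0.6013 -0.0831  0.0878] 537
short_can_center 0.88 [391.3, 129.8, 38.9, 40.9] ztop 0.0873 [ 0.7076 -0.1951  0.0847] 512
short_can_center 0.58 [92.1, 238.5, 97.7, 98.2] ztop 0.1019 [0.3964 0.3087 0.1005] 1708
short_can_center 0.15 [297.0, 202.8, 28.9, 38.7] ztop 0.1155 [ 0.5636 -0.0095  0.1128] 603
old_can_center 0.98 [117.2, 243.8, 42.2, 32.9] ztop 0.1146 [0.4857 0.2943 0.1121] 651
old
[... 710 characters left out ...]
])]
side tray [(0.64, [379.0, 194.3]), (0.59, [247.7, 362.3])]
side mat [(0.81, [298.3, 256.6]), (0.67, [248.9, 362.0])]
side short_can_center [(0.75, [289.9, 176.1]), (0.64, [303.6, 217.9])]
side old_can_center [(0.94, [237.5, 346.0])]
side can_b [(0.92, [288.6, 279.2]), (0.71, [298.3, 254.2]), (0.5, [402.1, 194.2]), (0.19, [244.8, 364.4])]
side can_c [(0.92, [288.6, 279.2]), (0.71, [298.3, 254.2]), (0.5, [402.1, 194.2]), (0.19, [244.8, 364.4])]
side tray_can [(0.68, [402.5, 190.5]), (0.37, [306.8, 221.5])]
side relay [(0.9, [249.7, 257.6])]
side pad_top [(0.57, [245.9, 361.3])]
side reader_window [(0.88, [261.8, 366.5])]
side short_can_label [(0.97, [300.4, 180.2]), (0.85, [305.8, 221.6])]
```

```bash
cat >> h.py <<'E'
def ortho(n,p,c,z,half=.05,s=4000):
    N=int(2*half*s); i,j=np.mgrid[0:N,0:N]
    X=c[0]+half-i/s; Y=c[1]+half-j/s   # up=+x, left=+y
    q=proj(n,np.stack([X,Y,np.full_like(X,z)],-1).reshape(-1,3)).reshape(N,N,2).astype(np.float32)
    return cv2.remap(p,q[...,0],q[...,1],cv2.INTER_CUBIC)
E
python3 - <<'E'
from h import *
W=np.load("topW.npy");p=cv2.imread("topP.png")
def rect(zl,zh,xr,yr):
    m=(W[...,2]>zl)&(W[...,2]<zh)&(W[...,0]>xr[0])&(W[...,0]<xr[1])&(W[...,1]>yr[0])&(W[...,1]<yr[1])
    q=W[m][:,:2].astype(np.float32)*1000; r=cv2.minAreaRect(q); print(len(q),np.round(r[0],1),np.round(r[1],1),round(r[2],2),q.mean(0).round(1)); return q
print("block");rect(.092,.108,(.34,.45),(.2,.42))
print("plate");rect(.003,.009,(.34,.56),(.15,.42))
print("lightbar");rect(.085,.1,(.45,.52),(.32,.42))
print("tray");rect(.024,.033,(.35,.65),(-.5,-.12))
print("cans")
for z,c in((.112,(.486,.294)),(.088,(.601,-.083)),(.113,(.5635,-.0095)),(.103,(.538,.0724)),(.1147,(.4626,-.3419))):
    rect(z-.006,z+.008,(c[0]-.045,c[0]+.04),(c[1]-.04,c[1]+.04))
cv2.imwrite("pics/o.png",np.hstack([ortho("top",p,(.486,.294),.112),ortho("top",p,(.601,-.083),.088)]))
cv2.imwrite("pics/stand.png",ortho("top",p,(.44,.28),.006,.13,2200))
E
```

```text
block
1753 [395.8 309.1] [80.  60.4] 79.3 [395.9 307.8]
plate
1926 [454.5 272.2] [217.3 233.3] 4.0 [447.4 280.7]
lightbar
76 [466.  344.2] [12.2 14.9] 20.5 [465.8 343. ]
tray
977 [ 496.9 -303.9] [205.9 105.9] 57.02 [ 495.8 -299.5]
cans
689 [486.1 294.9] [48.9 48.2] 65.49 [485.6 293.7]
588 [602.2 -82.5] [48.9 48. ] 47.32 [601.1 -82.5]
637 [563.8  -9.3] [48.6 48.4] 64.05 [563.3  -9.4]
638 [537.8  73. ] [47.9 48.8] 2.66 [537.6  72.3]
674 [ 462.7 -342.7] [48.6 48.9] 65.43 [ 462.6 -341.4]
```

View pics/o.png

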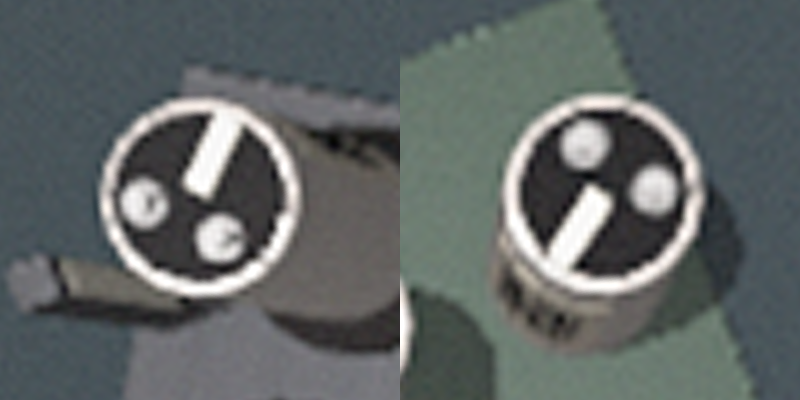

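View pics/stand.png

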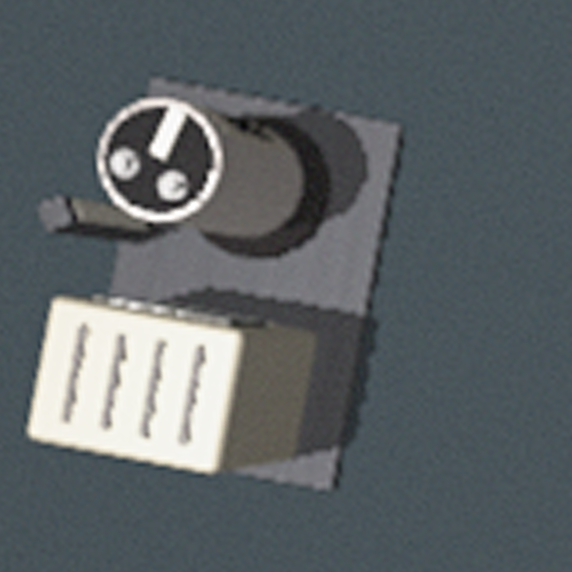

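Measurements agree with the given sizes: the block and light bar fix the stand's yaw at about -10.7°, with the pad near (484,292) mm. The short can is at (602,-82.5) with its top at 88 mm. Its rib points to about 150°. Next I compute the rib angle more precisely and write the move planner.

```bash
cat >> h.py <<'E'
from scipy.spatial.transform import Rotation as Ro
def ribyaw(n,p,c,z,save=None):
    s=4000;o=ortho(n,p,c,z,.035,s); g=cv2.cvtColor(o,cv2.COLOR_BGR2GRAY)
    # rim circle: bright ring ; rib: bright inside r<21mm touching
    N=g.shape[0]; i,j=np.mgrid[0:N,0:N]
    X=c[0]+.035-i/s; Y=c[1]+.035-j/s
    r=np.hypot(X-c[0],Y-c[1]); m=((g>200)&(r<.0195)).astype(np.uint8)
    k,l,st,ce=cv2.connectedComponentsWithStats(m)
    out=[]
    for a in range(1,k):
        if st[a,4]<300: continue
        q=np.stack([X[l==a],Y[l==a]],-1); mu=q.mean(0); w,v=np.linalg.eigh(np.cov(q.T)); d=v[:,1]
        if d@(mu-c[:2])<0: d=-d
        out.append((st[a,4],(w[1]/w[0])**.5,np.degrees(np.arctan2(d[1],d[0])),np.degrees(np.arctan2(*(mu-c[:2])[::-1]))))
    if save: cv2.imwrite(save,o)
    return out
def plan(xyz,xyaw,nmax=8,step=60,ang=10):
    """rows to reach TCP xyz(mm) pointing down, tool-x yaw deg"""
    s=state(); q=s["orientation"]; R=Ro.from_quat(np.r_[q[1:],q[0]]); P=s["ee_pos"]*1000
    T=Ro.from_euler("z",xyaw,degrees=True)*Ro.from_euler("x",180,degrees=True)
    rv=(R.inv()*T).as_rotvec(degrees=True); D=np.array(xyz)-P
    n=int(max(1,np.ceil(np.linalg.norm(D)/step),np.ceil(np.linalg.norm(rv)/ang)))
    print("t",s["time"],"pos",P.round(1),"xyaw",np.degrees(np.arctan2(*R.as_matrix()[1::-1,0])).round(2),"tilt",(R.as_matrix()[2,2]).round(5),"open",s["opening"].round(4),"F",s["wrist_force"].round(1))
    print("n rows",n)
    for k in range(n):
        Rk=R*Ro.from_rotvec(rv*k/n,degrees=True)
        print("["+",".join(f"{v:.1f}" for v in np.r_[rv/n,Rk.inv().apply(D/n)])+"]")
E
python3 - <<'E'
from h import *
p=cv2.imread("topP.png"); print(ribyaw("top",p,np.array([.602,-.0825]),.088,"pics/r1.png")); print(ribyaw("top",p,np.array([.486,.2945]),.112))
plan((500,-200,235),136)
E
```

```text
[(np.int32(768), np.float64(1.2862739467894786), np.float64(87.8721883100801), np.float64(14.198340984952837)), (np.int32(853), np.float64(1.1470505379131735), np.float64(-67.41550747447127), np.float64(-81.27212142970419)), (np.int32(2148), np.float64(2.990033178541134), np.float64(147.6430323622728), np.float64(148.84432461385282))]
[(np.int32(1861), np.float64(2.6208933858288557), np.float64(-25.247535759239337), np.float64(-16.171350578790054)), (np.int32(816), np.float64(1.228052561059961), np.float64(34.16966364729891), np.float64(93.38172732427263)), (np.int32(1008), np.float64(1.2327046816041676), np.float64(-178.32587006870872), np.float64(-154.58613664573252))]Traceback (most recent call last):
  File "<stdin>", line 3, in <module>
  File "h.py", line 41, in plan
    print("t",s["time"],"pos",P.round(1),"xyaw",np.degrees(np.arctan2(*R.as_matrix()[1::-1,0])).round(2),"tilt",(R.as_matrix()[2,2]).round(5),"open",s["opening"].round(4),"F",s["wrist_force"].round(1))
                                                                                                                                                     ^^^^^^^^^^^^^^^^^^
AttributeError: 'float' object has no attribute 'round'
```

```bash
sed -i 's/s\["opening"\].round(4)/round(s["opening"],4)/' h.py
python3 - <<'E'
from h import *
plan((480,-150,235),80)
E
```

```text
t 1.7 pos [ 155.1 -657.   231.3] xyaw 13.28 tilt -1.0 open 0.0856 F [ 0.3 -0.9  0.1]
n rows 11
[-0.0,-0.0,-6.1,39.3,-38.1,-0.3]
[-0.0,-0.0,-6.1,43.1,-33.7,-0.3]
[-0.0,-0.0,-6.1,46.5,-29.0,-0.3]
[-0.0,-0.0,-6.1,49.3,-23.9,-0.3]
[-0.0,-0.0,-6.1,51.5,-18.5,-0.3]
[-0.0,-0.0,-6.1,53.2,-13.0,-0.3]
[-0.0,-0.0,-6.1,54.3,-7.3,-0.3]
[-0.0,-0.0,-6.1,54.7,-1.5,-0.3]
[-0.0,-0.0,-6.1,54.6,4.3,-0.3]
[-0.0,-0.0,-6.1,53.8,10.0,-0.3]
[-0.0,-0.0,-6.1,52.5,15.6,-0.3]
```

>>> send_rows --rows '[[[0, 0, -6, 39, -38, 0, 0], [0, 0, -6, 43, -34, 0, 0], [0, 0, -6, 46, -29, 0, 0], [0, 0, -6, 49, -24, 0, 0], [0, 0, -6, 51, -18, 0, 0], [0, 0, -6, 53, -13, 0, 0], [0, 0, -6, 54, -7, 0, 0], [0, 0, -6, 55, -1, 0, 0]]]'

```text
time: 2.7
ee_pos: [0.3925, -0.2793, 0.2311]
orientation: [0.001, 0.855, 0.519, 0.001]
wrist_force: [1.0, 0.2, -0.9]
opening: 0.0859
```

Run:
```python
from h import *
plan((486,294,235),136)
```

```text
t 2.7 pos [ 392.5 -279.3  231.1] xyaw 62.47 tilt -1.0 open 0.0859 F [ 1.   0.2 -0.9]
n rows 10
[0.0,0.0,-7.4,55.2,-18.2,-0.4]
[0.0,0.0,-7.4,57.0,-11.0,-0.4]
[0.0,0.0,-7.4,58.0,-3.6,-0.4]
[0.0,0.0,-7.4,58.0,3.8,-0.4]
[0.0,0.0,-7.4,57.0,11.2,-0.4]
[0.0,0.0,-7.4,55.1,18.4,-0.4]
[0.0,0.0,-7.4,52.3,25.3,-0.4]
[0.0,0.0,-7.4,48.6,31.8,-0.4]
[0.0,0.0,-7.4,44.1,37.8,-0.4]
[0.0,0.0,-7.4,38.9,43.1,-0.4]
```

>>> send_rows --rows '[[[0, 0, -7.4, 55, -18, 0, 0], [0, 0, -7.4, 57, -11, 0, 0], [0, 0, -7.4, 58, -4, 0, 0], [0, 0, -7.4, 58, 4, 0, 0], [0, 0, -7.4, 57, 11, 0, 0], [0, 0, -7.4, 55, 18, 0, 0], [0, 0, -7.4, 52, 25, 0, 0], [0, 0, -7.4, 49, 32, 0, 0]]]'

```text
time: 3.7
ee_pos: [0.4582, 0.1956, 0.2331]
orientation: [0.004, 0.472, 0.881, 0.002]
wrist_force: [1.1, -0.3, -0.2]
opening: 0.0855
```

Run:
```python
from h import *
plan((486,294.5,180),136)
```

```text
t 3.7 pos [458.2 195.6 233.1] xyaw 123.64 tilt -0.99996 open 0.0855 F [ 1.1 -0.3 -0.2]
n rows 2
[0.2,0.2,-6.2,33.6,38.8,26.6]
[0.2,0.2,-6.2,29.2,42.3,26.6]
```

>>> send_rows --rows '[[[0.2, 0.2, -6.2, 34, 39, 25, 0], [0.2, 0.2, -6.2, 29, 42, 25, 0], [0, 0, 0, 0, 0, 0, 0]]]'

```text
time: 4.08
ee_pos: [0.4855, 0.3019, 0.182]
orientation: [-0.0, 0.368, 0.93, 0.0]
wrist_force: [0.6, -0.6, -0.8]
opening: 0.085
```

Run:
```python
from h import *
plan((486,294.5,140),136)
p,d=grab_frame("side"); cv2.imwrite("pics/a1.png",p[200:470,120:420])
```

```text
t 4.075 pos [485.5 301.9 182. ] xyaw 136.84 tilt -1.0 open 0.085 F [ 0.6 -0.6 -0.8]
n rows 1
[0.0,-0.1,0.8,-5.5,-5.0,42.0]
```

View pics/a1.png

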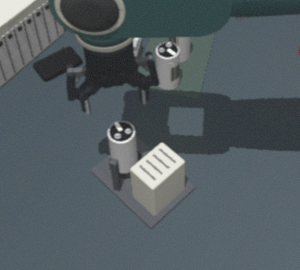

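The side crop shows the open gripper above the pad can at (122,130), with its fingers clear of the light bar and reader. I'll centre it, then descend.

>>> send_rows --rows '[[[0, 0, 0.8, -5.5, -5, 30, 0], [0, 0, 0, 0, 0, 0, 0]]]'

```text
time: 4.38
ee_pos: [0.4866, 0.2922, 0.1548]
orientation: [0.001, 0.376, 0.926, 0.001]
wrist_force: [0.5, -1.1, 0.3]
opening: 0.0853
```

Run:
```python
from h import *
plan((486,294.5,62),136)
```

```text
t 4.375 pos [486.6 292.2 154.8] xyaw 135.77 tilt -0.99999 open 0.0853 F [ 0.5 -1.1  0.3]
n rows 2
[0.1,0.0,-0.1,1.0,0.5,46.4]
[0.1,0.0,-0.1,1.0,0.6,46.4]
```

>>> send_rows --rows '[[[0, 0, 0, 1, 1, 23, 0], [0, 0, 0, 0, 0, 23, 0], [0, 0, 0, 0, 0, 23, 0], [0, 0, 0, 0, 0, 22, 0], [0, 0, 0, 0, 0, 0, 0]]]'

```text
time: 5.0
ee_pos: [0.4909, 0.2926, 0.0733]
orientation: [0.005, 0.379, 0.925, 0.006]
wrist_force: [-0.0, 0.1, -0.3]
opening: 0.0856
```

Run:
```python
from h import *
plan((486,294.5,62),136)
```

```text
t 5.0 pos [490.9 292.6  73.3] xyaw 135.43 tilt -0.99986 open 0.0856 F [-0.   0.1 -0.3]
n rows 1
[0.9,0.3,-0.6,4.9,-2.3,11.3]
```

>>> send_rows --rows '[[[0.9, 0.3, -0.6, 5, -2, 10, 0], [0, 0, 0, 0, 0, 0, 0]]]'

```text
time: 5.25
ee_pos: [0.4869, 0.2951, 0.0661]
orientation: [0.001, 0.374, 0.927, 0.001]
wrist_force: [0.3, 0.1, -0.2]
opening: 0.0854
```

Run:
```python
from h import *
plan((486,294.5,62),136)
```

```text
t 5.25 pos [486.9 295.1  66.1] xyaw 136.03 tilt -1.0 open 0.0854 F [ 0.3  0.1 -0.2]
n rows 1
[0.2,0.0,0.0,0.2,-1.1,4.1]
```

>>> send_rows --rows '[[[0.2, 0, 0, 0, -1, 3, 0], [0, 0, 0, 0, 0, 0, 130], [0, 0, 0, 0, 0, 0, 130], [0, 0, 0, 0, 0, 0, 130], [0, 0, 0, 0, 0, 0, 130], [0, 0, 0, 0, 0, 0, 130]]]' --grip_force 50

```text
time: 6.0
ee_pos: [0.4869, 0.2948, 0.0646]
orientation: [0.001, 0.374, 0.927, 0.0]
wrist_force: [-0.0, 1.0, 0.2]
opening: 0.0492
```

Run:
```python
from h import *
plan((486,294.5,162),136)
```

```text
t 6.0 pos [486.9 294.8  64.6] xyaw 136.03 tilt -1.0 open 0.0492 F [-0.   1.   0.2]
n rows 2
[0.0,0.0,0.0,0.2,-0.3,-48.7]
[0.0,0.0,0.0,0.2,-0.4,-48.7]
```

>>> send_rows --rows '[[[0, 0, 0, 0, 0, 0, 200], [0, 0, 0, 0, 0, -15, 200], [0, 0, 0, 0, 0, -30, 200], [0, 0, 0, 0, 0, -40, 200], [0, 0, 0, 0, 0, -40, 200], [0, 0, 0, 0, 0, -10, 200], [0, 0, 0, 0, 0, 0, 200]]]'

```text
time: 6.88
ee_pos: [0.4856, 0.2941, 0.2048]
orientation: [-0.0, 0.374, 0.927, -0.001]
wrist_force: [0.8, -0.5, -4.3]
opening: 0.0491
```

Run:
```python
from h import *
plan((524,-262,230),136)
p,d=grab_frame("side"); cv2.imwrite("pics/a2.png",p[150:470,120:520])
p,d=grab_frame("top"); cv2.imwrite("pics/a2t.png",p); cv2.imwrite("top2.png",p);np.save("top2W.npy",cloud("top",d))
```

```text
t 6.875 pos [485.6 294.1 204.8] xyaw 136.03 tilt -1.0 open 0.0491 F [ 0.8 -0.5 -4.3]
n rows 10
[-0.0,0.0,0.0,-41.4,-37.4,-2.5]
[-0.0,0.0,0.0,-41.4,-37.4,-2.5]
[-0.0,0.0,0.0,-41.4,-37.4,-2.5]
[-0.0,0.0,0.0,-41.4,-37.4,-2.5]
[-0.0,0.0,0.0,-41.4,-37.3,-2.5]
[-0.0,0.0,0.0,-41.4,-37.3,-2.5]
[-0.0,0.0,0.0,-41.4,-37.3,-2.5]
[-0.0,0.0,0.0,-41.4,-37.3,-2.5]
[-0.0,0.0,0.0,-41.4,-37.3,-2.5]
[-0.0,0.0,0.0,-41.4,-37.3,-2.5]
```

View pics/a2.png

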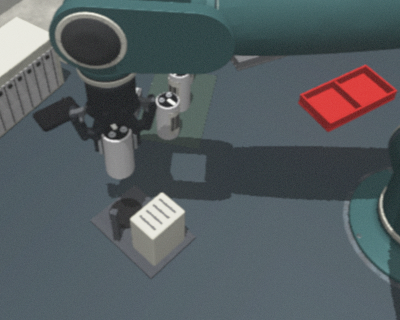

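View pics/a2t.png

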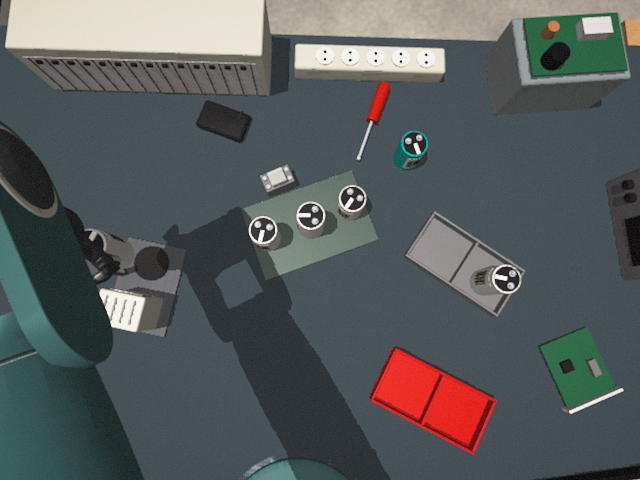

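The can is lifted (wrist force -4.3 N) and hangs upright, and the black round pad shows at (152,262) in the top view. It clears the mat cans by more than 60 mm, so I carry it to the tray.

>>> send_rows --rows '[[[0, 0, 0, -21, -19, -10, 200], [0, 0, 0, -41, -37, -10, 200], [0, 0, 0, -41, -37, -5, 200], [0, 0, 0, -41, -37, 0, 200], [0, 0, 0, -41, -37, 0, 200], [0, 0, 0, -41, -37, 0, 200], [0, 0, 0, -41, -37, 0, 200], [0, 0, 0, -41, -37, 0, 200]]]'

```text
time: 7.98
ee_pos: [0.5113, -0.1296, 0.2168]
orientation: [-0.008, 0.371, 0.928, -0.005]
wrist_force: [0.7, 1.1, -3.7]
opening: 0.049
```

Run:
```python
from h import *
plan((524,-262,200),136)
```

```text
t 7.975 pos [ 511.3 -129.6  216.8] xyaw 136.38 tilt -0.99981 open 0.049 F [ 0.7  1.1 -3.7]
n rows 3
[-0.3,-0.2,0.1,-33.6,-29.0,5.7]
[-0.3,-0.2,0.1,-33.6,-28.9,5.7]
[-0.3,-0.2,0.1,-33.7,-28.9,5.6]
```

>>> send_rows --rows '[[[-0.3, -0.3, 0, -34, -29, 0, 200], [-0.3, -0.3, 0, -34, -29, 0, 200], [-0.3, 0, 0, -20, -18, 0, 200], [0, 0, 0, 0, 0, 0, 200]]]'

```text
time: 8.48
ee_pos: [0.5201, -0.2521, 0.209]
orientation: [-0.005, 0.374, 0.928, 0.0]
wrist_force: [0.2, 0.3, -3.4]
opening: 0.0489
```

Run:
```python
from h import *
plan((524,-262,130),136)
```

```text
t 8.475 pos [ 520.1 -252.1  209. ] xyaw 136.11 tilt -0.99995 open 0.0489 F [ 0.2  0.3 -3.4]
n rows 2
[-0.1,-0.3,0.1,-5.2,-2.1,39.5]
[-0.1,-0.3,0.1,-5.0,-2.2,39.5]
```

>>> send_rows --rows '[[[-0.1, -0.3, 0, -5, -2, 35, 200], [-0.1, -0.3, 0, -5, -2, 35, 200], [0, 0, 0, 0, 0, 0, 200]]]'

```text
time: 8.85
ee_pos: [0.5231, -0.2598, 0.1341]
orientation: [-0.002, 0.374, 0.928, 0.0]
wrist_force: [-0.9, -0.8, -3.9]
opening: 0.0489
```

Run:
```python
from h import *
plan((524,-262,65),136)
p,d=grab_frame("side"); cv2.imwrite("pics/a3.png",p[100:300,300:520])
```

```text
t 8.85 pos [ 523.1 -259.8  134.1] xyaw 136.13 tilt -0.99999 open 0.0489 F [-0.9 -0.8 -3.9]
n rows 2
[-0.0,-0.1,0.1,-1.2,-0.5,34.6]
[-0.0,-0.1,0.1,-1.1,-0.5,34.6]
```

View pics/a3.png

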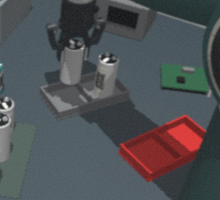

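The crop shows the held can above the empty pocket of the grey tray, clear of the tray can. I descend in small steps.

>>> send_rows --rows '[[[0, 0, 0, -1, 0, 25, 200], [0, 0, 0, -1, -1, 25, 200], [0, 0, 0, 0, 0, 13, 200], [0, 0, 0, 0, 0, 0, 200]]]'

```text
time: 9.4
ee_pos: [0.527, -0.2613, 0.0782]
orientation: [0.003, 0.373, 0.928, 0.0]
wrist_force: [-0.1, -0.1, -2.2]
opening: 0.0493
```

Run:
```python
from h import *
plan((524,-262,57.6),136)
```

```text
t 9.4 pos [ 527.  -261.3   78.2] xyaw 136.24 tilt -0.99999 open 0.0493 F [-0.1 -0.1 -2.2]
n rows 1
[0.1,0.3,0.2,1.8,-2.6,20.6]
```

>>> send_rows --rows '[[[0.1, 0.3, 0, 2, -3, 10, 200], [0, 0, 0, 0, 0, 6, 200], [0, 0, 0, 0, 0, 3, 200], [0, 0, 0, 0, 0, 0, 200]]]'

```text
time: 9.9
ee_pos: [0.5243, -0.2625, 0.0607]
orientation: [0.001, 0.373, 0.928, 0.0]
wrist_force: [-0.2, -0.1, -3.5]
opening: 0.0492
```

Run:
```python
from h import *
plan((524,-262,57.6),136)
```

```text
t 9.9 pos [ 524.3 -262.5   60.7] xyaw 136.25 tilt -1.0 open 0.0492 F [-0.2 -0.1 -3.5]
n rows 1
[0.0,0.1,0.2,0.5,0.2,3.1]
```

>>> send_rows --rows '[[[0, 0, 0, 0, 0, 2, 200], [0, 0, 0, 0, 0, 1, 200], [0, 0, 0, 0, 0, 0, 200]]]'

```text
time: 10.28
ee_pos: [0.5244, -0.2626, 0.0578]
orientation: [0.001, 0.373, 0.928, -0.0]
wrist_force: [-0.4, 0.0, -2.7]
opening: 0.049
```

>>> send_rows --rows '[[[0, 0, 0, 0, 0, 1, 200], [0, 0, 0, 0, 0, 0.5, 200], [0, 0, 0, 0, 0, 0, 200]]]'

```text
time: 10.65
ee_pos: [0.5248, -0.2628, 0.0576]
orientation: [0.002, 0.373, 0.928, -0.0]
wrist_force: [-0.3, 1.1, -2.3]
opening: 0.049
```

>>> send_rows --rows '[[[0, 0, 0, 0, 0, 1.5, 200], [0, 0, 0, 0, 0, 0, 200]]]'

```text
time: 10.9
ee_pos: [0.5253, -0.2631, 0.0577]
orientation: [0.003, 0.373, 0.928, -0.0]
wrist_force: [-0.1, 0.8, -3.2]
opening: 0.0492
```

>>> send_rows --rows '[[[0, 0.3, 0, 0.5, -0.5, 3, 200], [0, 0, 0, 0, 0, 0, 200]]]'

```text
time: 11.15
ee_pos: [0.5262, -0.2637, 0.0579]
orientation: [0.002, 0.373, 0.928, 0.001]
wrist_force: [0.1, 0.6, -3.7]
opening: 0.049
```

Run:
```python
from h import *
plan((524,-262,57.6),136)
p,d=grab_frame("side"); cv2.imwrite("pics/a4.png",cv2.resize(p[130:250,320:470],None,fx=4,fy=4,interpolation=2))
plan((524,-262,57.6),136); s=state(); print(s["ft_torque"],s["dq"])
```

```text
t 11.15 pos [ 526.2 -263.7   57.9] xyaw 136.26 tilt -0.99999 open 0.049 F [ 0.1  0.6 -3.7]
n rows 1
[0.2,0.2,0.3,2.8,-0.3,0.3]
t 11.2 pos [ 526.1 -263.7   57.7] xyaw 136.25 tilt -0.99999 open 0.0489 F [ 0.1  0.4 -1.8]
n rows 1
[0.2,0.2,0.3,2.7,-0.2,0.1]
[ 0.00268355 -0.00685182 -0.04221351] [ 0.00192071  0.0057507   0.0108447  -0.00237658 -0.00194846 -0.00072775]
```

View pics/a4.png

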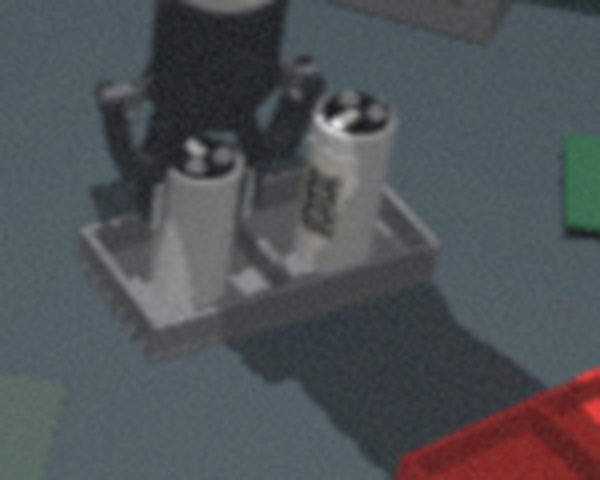

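The can is inside the pocket with its base at floor level (TCP 57.7 mm, expected 57.6). I release it and rise straight up.

>>> send_rows --rows '[[[0, 0, 0, 0, 0, 0, 60], [0, 0, 0, 0, 0, 0, 60], [0, 0, 0, 0, 0, 0, 0], [0, 0, 0, 0, 0, 0, 0], [0, 0, 0, 0, 0, -15, 0], [0, 0, 0, 0, 0, -30, 0], [0, 0, 0, 0, 0, -40, 0], [0, 0, 0, 0, 0, -50, 0]]]'

```text
time: 12.2
ee_pos: [0.5241, -0.2629, 0.1949]
orientation: [-0.0, 0.373, 0.928, 0.001]
wrist_force: [0.2, 0.1, 0.4]
opening: 0.0855
```

Run:
```python
from h import *
p,d=grab_frame("side"); cv2.imwrite("pics/a5.png",cv2.resize(p[100:250,320:470],None,fx=4,fy=4,interpolation=2))
plan((602,-82.5,200),117.7)
```

```text
t 12.25 pos [ 525.8 -263.8  203.2] xyaw 136.26 tilt -0.99997 open 0.0855 F [-0.5 -0.7  8.6]
n rows 4
[0.1,0.1,4.6,17.6,45.9,0.9]
[0.1,0.1,4.6,21.2,44.4,0.8]
[0.1,0.1,4.6,24.8,42.5,0.8]
[0.1,0.1,4.6,28.1,40.4,0.8]
```

View pics/a5.png

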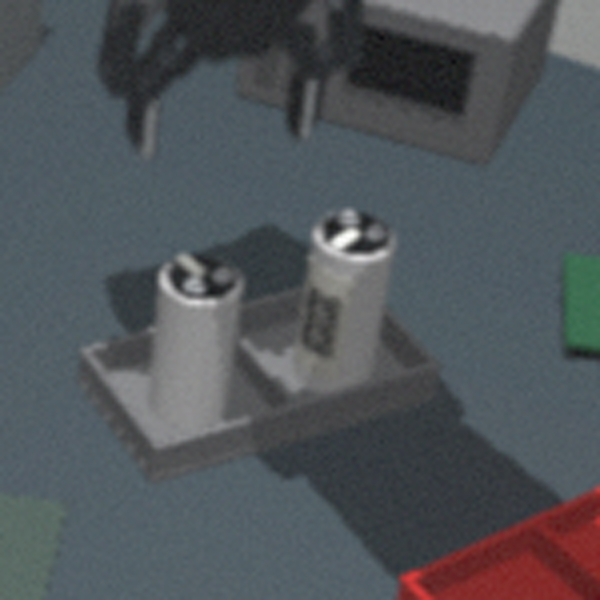

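The old can stands upright in the pocket. Next I measure the now bare pad and the short can again from above.

Run:
```python
from h import *
p,d=grab_frame("top"); W=cloud("top",d); cv2.imwrite("top3.png",p); np.save("top3W.npy",W)
print([(round(o["score"],2),np.round(o["xy"],1).tolist(),onz("top",o["xy"],.012).round(4)) for o in pinpoint("top","pad_top")[:2]])
o=ortho("top",p,(.484,.292),.012,.06,4500); cv2.imwrite("pics/pad.png",np.hstack([o,ortho("top",p,(.602,-.0825),.088,.06,4500)])[:, :1080][::1])
cv2.imwrite("pics/pad.png",cv2.resize(cv2.imread("pics/pad.png"),(800,400)))
p2=cv2.imread("top3.png")
def rect(zl,zh,xr,yr):
    m=(W[...,2]>zl)&(W[...,2]<zh)&(W[...,0]>xr[0])&(W[...,0]<xr[1])&(W[...,1]>yr[0])&(W[...,1]<yr[1])
    q=W[m][:,:2].astype(np.float32)*1000; r=cv2.minAreaRect(q); print(len(q),np.round(r[0],1),np.round(r[1],1),round(r[2],2),q.mean(0).round(1),np.round(cv2.minEnclosingCircle(q),1) if 0 else "")
rect(.0095,.016,(.44,.53),(.245,.34))
rect(.092,.108,(.34,.45),(.2,.42)); rect(.085,.1,(.45,.52),(.32,.42))
rect(.082,.096,(.56,.64),(-.12,-.045))
print(ribyaw("top",p,np.array([.602,-.0825]),.088))
```

```text
[(0.7, [151.2, 262.3], array([0.4858, 0.2912, 0.012 ]))]
704 [485.2 296.9] [73.3 64.7] 75.77 [483.7 293.6] 
1752 [395.9 309.7] [80.6 60.2] 79.22 [396.  307.9] 
70 [465.5 344.2] [12.4 13.4] 21.01 [465.9 343.2] 
584 [601.7 -82.1] [48.4 47.7] 45.65 [601.  -82.5] 
[(np.int32(771), np.float64(1.2752869918215775), np.float64(86.60324455132941), np.float64(14.346056286989382)), (np.int32(843), np.float64(1.1234415029700908), np.float64(-67.7138956549722), np.float64(-81.47095133749359)), (np.int32(2152), np.float64(2.9953378023647512), np.float64(147.63473749002043), np.float64(148.8438086202939))]
```

View pics/pad.png

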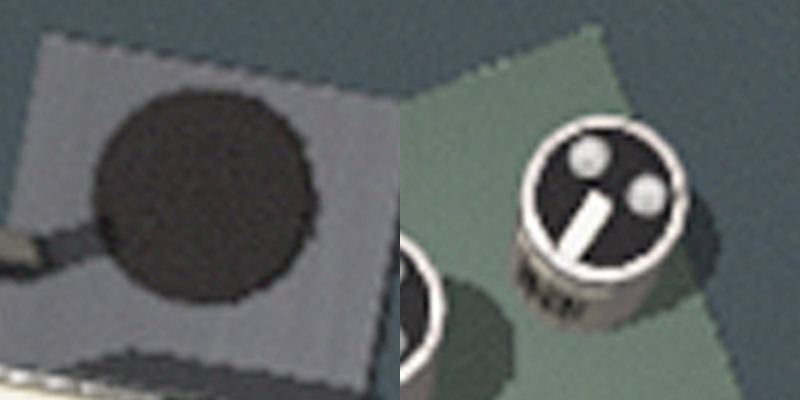

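```bash
cat >> h.py <<'E'
from scipy.optimize import least_squares
def circ(n,p,c,z,r0,rlo,rhi,sign,angs,s=4000,half=.06):
    """radial edge search in ortho image; sign=+1 dark->bright outward. returns cx,cy,r mm"""
    o=cv2.GaussianBlur(cv2.cvtColor(ortho(n,p,c,z,half,s),cv2.COLOR_BGR2GRAY),(0,0),3).astype(np.float32)
    c=np.array(c[:2]); cc=c.copy()
    for it in range(3):
        pts=[]
        for a in np.radians(angs):
            rr=np.arange(rlo,rhi,.0001); X=cc[0]+rr*np.cos(a); Y=cc[1]+rr*np.sin(a)
            v=cv2.remap(o,((c[1]+half-Y)*s).astype(np.float32)[None],((c[0]+half-X)*s).astype(np.float32)[None],1)[0]
            k=np.argmax(sign*np.gradient(v)); pts.append((X[k],Y[k]))
        pts=np.array(pts)
        f=least_squares(lambda u:np.hypot(pts[:,0]-u[0],pts[:,1]-u[1])-u[2],[*cc,r0],loss="soft_l1",f_scale=.0005)
        cc=f.x[:2]
    return (f.x*1000).round(2), round(float(np.std(f.fun))*1000,2)
E
python3 - <<'E'
from h import *
p=cv2.imread("top3.png"); p0=cv2.imread("topP.png")
A=np.arange(0,360,4)
print("pad",circ("top",p,(.485,.291),.012,.033,.027,.039,1,np.r_[np.arange(-60,75,4),np.arange(135,225,4)]))
print("pad left half",circ("top",p,(.485,.291),.012,.033,.027,.039,1,np.r_[np.arange(0,75,4),np.arange(130,190,4)]))
# inner dark-disc/bright-rim edge, for each can
for nm,im,c,z in(("short",p,(.602,-.083),.088),("b",p,(.5635,-.0095),.113),("c",p,(.538,.0727),.103),("old0",p0,(.486,.2945),.112),("tray",p,(.4627,-.342),.115)):
    print(nm,"outer",circ("top",im,c,z,.025,.021,.029,-1,A),"inner",circ("top",im,c,z,.022,.0195,.025,1,A))
for nm,c in(("short",(.6025,-.0835)),):
    for cc in ((.602,-.084),(.603,-.083)): print(ribyaw("top",p,np.array(cc),.088))
E
```

```text
pad (array([485.22, 290.55,  33.02]), 0.52)
pad left half (array([485.05, 291.71,  32.43]), 0.3)
short outer (array([602.64, -83.73,  24.75]), 0.23) inner (array([602.82, -83.72,  21.01]), 0.33)
b outer (array([564.37, -10.08,  24.73]), 0.23) inner (array([564.6, -10.2,  20.9]), 0.29)
c outer (array([538.96,  71.98,  24.64]), 0.31) inner (array([539.12,  71.93,  20.96]), 0.29)
old0 outer (array([486.73, 294.16,  24.66]), 0.23) inner (array([486.93, 294.35,  21.04]), 0.34)
tray outer (array([ 462.78, -339.4 ,   24.62]), 2.53) inner (array([ 464.5 , -341.99,   22.31]), 1.35)
[(np.int32(771), np.float64(1.2752869918215781), np.float64(86.6032445513294), np.float64(19.998382297886177)), (np.int32(843), np.float64(1.1234415029700908), np.float64(-67.7138956549722), np.float64(-80.46800514564467)), (np.int32(2079), np.float64(2.868060217243033), np.float64(147.72451610465342), np.float64(141.2446522548491))]
[(np.int32(771), np.float64(1.2752869918215781), np.float64(86.6032445513294), np.float64(17.45822765275841)), (np.int32(843), np.float64(1.1234415029700922), np.float64(-67.71389565497246), np.float64(-85.33372702917158)), (np.int32(2052), np.float64(2.824344904428538), np.float64(147.59238373208532), np.float64(149.41794186517987))]
```

The pad centre is about (485.1,291.2), from the image and the stand geometry together. The short can is at (602.7,-83.7) with its label yaw at about 147.8°, so the target yaw is 169.3° (a turn of +21.5°). I grip across the row, with tool-x yaw 117.7°.

>>> send_rows --rows '[[[0, 0, 4.6, 18, 46, 0, 0], [0, 0, 4.6, 21, 44, 0, 0], [0, 0, 4.6, 25, 42, 0, 0], [0, 0, 4.6, 22, 32, 0, 0], [0, 0, 0, 0, 0, 0, 0]]]'

```text
time: 12.98
ee_pos: [0.598, -0.0873, 0.1964]
orientation: [0.002, 0.521, 0.853, 0.001]
wrist_force: [0.2, 0.4, -0.0]
opening: 0.0855
```

Run:
```python
from h import *
plan((602.7,-83.7,150),117.7)
```

```text
t 12.975 pos [598.  -87.3 196.4] xyaw 117.14 tilt -0.99999 open 0.0855 F [ 0.2  0.4 -0. ]
n rows 1
[0.2,0.1,-0.6,1.2,5.7,46.4]
```

>>> send_rows --rows '[[[0.2, 0, -0.6, 1, 6, 30, 0], [0, 0, 0, 0, 0, 20, 0], [0, 0, 0, 0, 0, 0, 0]]]'

```text
time: 13.35
ee_pos: [0.6022, -0.0847, 0.1446]
orientation: [0.0, 0.516, 0.856, -0.001]
wrist_force: [0.1, -0.6, -1.1]
opening: 0.0853
```

Run:
```python
from h import *
plan((602.7,-83.7,100),117.7)
```

```text
t 13.35 pos [602.2 -84.7 144.6] xyaw 117.83 tilt -1.0 open 0.0853 F [ 0.1 -0.6 -1.1]
n rows 1
[-0.1,0.1,0.1,0.7,1.0,44.6]
```

>>> send_rows --rows '[[[0, 0, 0, 0.7, 1, 18, 0], [0, 0, 0, 0, 0, 18, 0], [0, 0, 0, 0, 0, 10, 0], [0, 0, 0, 0, 0, 0, 0]]]'

```text
time: 13.85
ee_pos: [0.6026, -0.0848, 0.0966]
orientation: [0.001, 0.517, 0.856, -0.001]
wrist_force: [-0.5, -0.4, -0.3]
opening: 0.0851
```

Run:
```python
from h import *
plan((602.7,-83.7,45),117.7)
```

```text
t 13.85 pos [602.6 -84.8  96.6] xyaw 117.76 tilt -1.0 open 0.0851 F [-0.5 -0.4 -0.3]
n rows 1
[-0.1,0.1,0.1,1.0,0.7,51.6]
```

>>> send_rows --rows '[[[0, 0, 0, 1, 0.5, 18, 0], [0, 0, 0, 0.5, 0, 18, 0], [0, 0, 0, 0, 0, 14, 0], [0, 0, 0, 0, 0, 0, 0]]]'

```text
time: 14.35
ee_pos: [0.6023, -0.0832, 0.043]
orientation: [0.001, 0.517, 0.856, -0.001]
wrist_force: [0.0, 0.3, 0.3]
opening: 0.0854
```

Run:
```python
from h import *
plan((602.7,-83.7,45),117.7)
p,d=grab_frame("side"); cv2.imwrite("pics/b1.png",cv2.resize(p[150:300,220:370],None,fx=4,fy=4,interpolation=2))
```

```text
t 14.35 pos [602.3 -83.2  43. ] xyaw 117.77 tilt -1.0 open 0.0854 F [0.  0.3 0.3]
n rows 1
[-0.1,0.1,0.1,-0.6,0.1,-2.0]
```

View pics/b1.png

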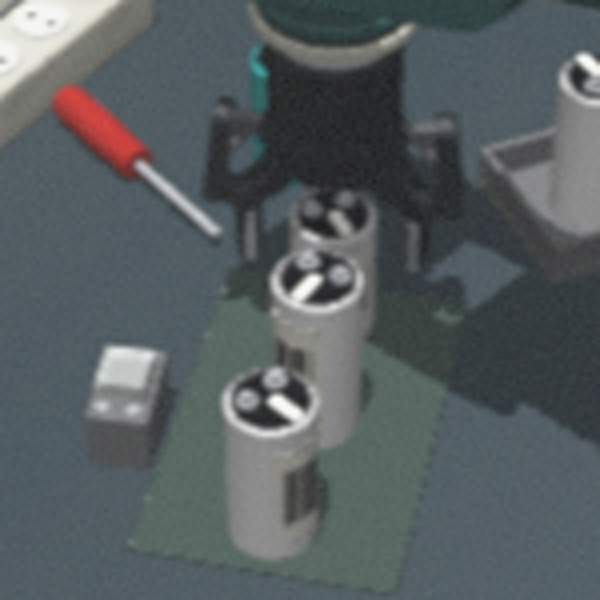

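The fingers straddle the short (farthest) can, clear of its neighbour and the turquoise one. I close them and lift.

>>> send_rows --rows '[[[0, 0, 0, -0.5, 0, -1, 0], [0, 0, 0, 0, 0, 0, 130], [0, 0, 0, 0, 0, 0, 130], [0, 0, 0, 0, 0, 0, 130], [0, 0, 0, 0, 0, 0, 130], [0, 0, 0, 0, 0, 0, 200], [0, 0, 0, 0, 0, 0, 200]]]' --grip_force 50

```text
time: 15.28
ee_pos: [0.6038, -0.0839, 0.0468]
orientation: [0.002, 0.517, 0.856, -0.001]
wrist_force: [0.1, 0.8, -0.1]
opening: 0.0486
```

Run:
```python
from h import *
plan((602.7,-83.7,45),117.7)
```

```text
t 15.275 pos [603.8 -83.9  46.8] xyaw 117.77 tilt -0.99999 open 0.0486 F [ 0.1  0.8 -0.1]
n rows 1
[0.1,0.3,0.1,0.7,-0.9,1.8]
```

>>> send_rows --rows '[[[0, 0, 0, 0, 0, -12, 200], [0, 0, 0, 0, 0, -30, 200], [0, 0, 0, 0, 0, -40, 200], [0, 0, 0, 0, 0, -45, 200], [0, 0, 0, 0, 0, -20, 200], [0, 0, 0, 0, 0, 0, 200]]]'

```text
time: 16.02
ee_pos: [0.6023, -0.0832, 0.1992]
orientation: [0.001, 0.517, 0.856, -0.001]
wrist_force: [-0.7, -0.2, -3.5]
opening: 0.0491
```

Run:
```python
from h import *
plan((485.1,291.2,200),139.2)
p,d=grab_frame("side"); cv2.imwrite("pics/b2.png",cv2.resize(p[100:300,220:420],None,fx=3,fy=3,interpolation=2))
```

```text
t 16.025 pos [602.3 -83.2 199.2] xyaw 117.77 tilt -0.99999 open 0.0491 F [-0.7 -0.2 -3.5]
n rows 7
[-0.0,0.0,-3.1,55.1,10.1,-0.3]
[-0.0,0.0,-3.1,54.5,13.0,-0.3]
[-0.0,0.0,-3.1,53.7,15.9,-0.3]
[-0.0,0.0,-3.1,52.8,18.8,-0.2]
[-0.0,0.0,-3.1,51.7,21.6,-0.2]
[-0.0,0.0,-3.1,50.5,24.3,-0.2]
[-0.0,0.0,-3.1,49.1,27.0,-0.1]
```

View pics/b2.png

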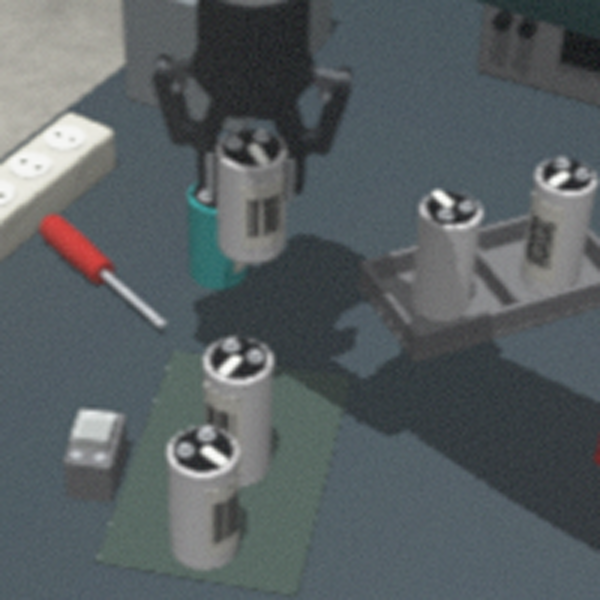

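The short can is held upright, its label clearly visible, and the neighbours are undisturbed. I carry it to the pad while turning it 21.5°.

>>> send_rows --rows '[[[0, 0, -1.5, 28, 5, -3, 200], [0, 0, -3, 55, 11, -3, 200], [0, 0, -3, 54, 14, -3, 200], [0, 0, -3, 54, 17, -3, 200], [0, 0, -3, 53, 20, -3, 200], [0, 0, -3, 51, 22, -3, 200], [0, 0, -3, 49, 24, 0, 200], [0, 0, 0, 0, 0, 0, 200]]]'

```text
time: 17.08
ee_pos: [0.4812, 0.2716, 0.1973]
orientation: [-0.009, 0.36, 0.933, -0.007]
wrist_force: [-0.2, -1.1, -3.1]
opening: 0.049
```

Run:
```python
from h import *
plan((485.6,290.8,170),139.3)
```

```text
t 17.075 pos [481.2 271.6 197.3] xyaw 137.78 tilt -0.99974 open 0.049 F [-0.2 -1.1 -3.1]
n rows 1
[-1.1,-0.7,-1.5,9.3,17.7,27.1]
```

>>> send_rows --rows '[[[-1.1, -0.7, -1.5, 9, 17.5, 10, 200], [0, 0, 0, 0, 0, 0, 200]]]'

```text
time: 17.32
ee_pos: [0.4853, 0.2903, 0.1829]
orientation: [-0.001, 0.347, 0.938, -0.002]
wrist_force: [-0.7, 0.1, -2.6]
opening: 0.0491
```

Run:
```python
from h import *
plan((485.6,290.8,120),139.3)
```

```text
t 17.325 pos [485.3 290.3 182.9] xyaw 139.34 tilt -0.99999 open 0.0491 F [-0.7  0.1 -2.6]
n rows 2
[-0.1,-0.0,0.0,0.0,0.5,31.5]
[-0.1,-0.0,0.0,0.0,0.4,31.5]
```

>>> send_rows --rows '[[[-0.1, 0, 0, 0, 0.5, 25, 200], [-0.1, 0, 0, 0, 0, 25, 200], [0, 0, 0, 0, 0, 25, 200], [0, 0, 0, 0, 0, 0, 200]]]'

```text
time: 17.82
ee_pos: [0.4851, 0.2861, 0.1029]
orientation: [-0.002, 0.35, 0.937, -0.003]
wrist_force: [-0.1, 0.1, -2.0]
opening: 0.049
```

Run:
```python
from h import *
plan((485.6,290.8,80),139.3)
```

```text
t 17.825 pos [485.1 286.1 102.9] xyaw 139.05 tilt -0.99997 open 0.049 F [-0.1  0.1 -2. ]
n rows 1
[-0.4,-0.1,-0.3,2.7,4.1,22.9]
```

>>> send_rows --rows '[[[-0.4, -0.1, -0.3, 2.7, 4.1, 10, 200], [0, 0, 0, 0, 0, 10, 200], [0, 0, 0, 0, 0, 8, 200], [0, 0, 0, 0, 0, 0, 200]]]'

```text
time: 18.32
ee_pos: [0.4867, 0.2907, 0.075]
orientation: [0.0, 0.348, 0.938, 0.001]
wrist_force: [-1.1, 0.0, -2.4]
opening: 0.0491
```

Run:
```python
from h import *
plan((485.6,290.8,58),139.3)
p,d=grab_frame("side"); cv2.imwrite("pics/c1.png",cv2.resize(p[300:430,180:330],None,fx=4,fy=4,interpolation=2))
```

```text
t 18.325 pos [486.7 290.7  75. ] xyaw 139.29 tilt -1.0 open 0.0491 F [-1.1  0.  -2.4]
n rows 1
[0.1,0.0,-0.0,0.9,-0.7,17.0]
```

View pics/c1.png

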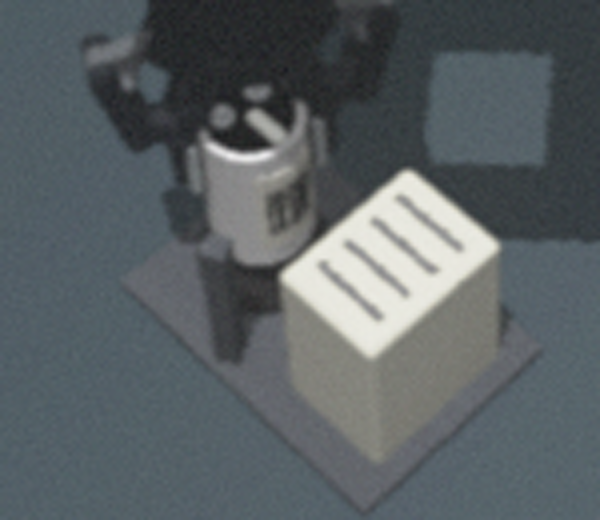

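The can hovers above the pad with its label turned toward the reader, and the fingers are clear of the bar. I finish the descent.

>>> send_rows --rows '[[[0, 0, 0, 1, -0.7, 8, 200], [0, 0, 0, 0, 0, 5, 200], [0, 0, 0, 0, 0, 3, 200], [0, 0, 0, 0, 0, 0, 200]]]'

```text
time: 18.88
ee_pos: [0.4858, 0.2911, 0.0589]
orientation: [0.001, 0.348, 0.938, 0.001]
wrist_force: [0.2, -0.2, -2.1]
opening: 0.0491
```

Run:
```python
from h import *
plan((485.6,290.8,55.8),139.3)
```

```text
t 18.875 pos [485.8 291.1  58.9] xyaw 139.3 tilt -1.0 open 0.0491 F [ 0.2 -0.2 -2.1]
n rows 1
[0.2,0.0,-0.0,-0.1,-0.4,3.1]
```

>>> send_rows --rows '[[[0.2, 0, 0, 0, -0.4, 2, 200], [0, 0, 0, 0, 0, 1.5, 200], [0, 0, 0, 0, 0, 0, 200]]]'

```text
time: 19.25
ee_pos: [0.4858, 0.291, 0.0559]
orientation: [0.0, 0.348, 0.938, -0.0]
wrist_force: [0.5, -0.9, -2.8]
opening: 0.0491
```

Run:
```python
from h import *
plan((485.6,290.8,55.8),139.3)
```

```text
t 19.25 pos [485.8 291.   55.9] xyaw 139.3 tilt -1.0 open 0.0491 F [ 0.5 -0.9 -2.8]
n rows 1
[-0.0,0.1,-0.0,0.1,-0.3,0.1]
```

>>> send_rows --rows '[[[0, 0, 0, 0, 0, 1.5, 200], [0, 0, 0, 0, 0, 0, 200]]]'

```text
time: 19.5
ee_pos: [0.4861, 0.2911, 0.0561]
orientation: [0.001, 0.348, 0.938, 0.0]
wrist_force: [0.6, 0.3, -3.8]
opening: 0.049
```

>>> send_rows --rows '[[[0, 0, 0, 0, 0, 0, 60], [0, 0, 0, 0, 0, 0, 60], [0, 0, 0, 0, 0, 0, 0], [0, 0, 0, 0, 0, 0, 0], [0, 0, 0, 0, 0, 0, 0]]]'

```text
time: 20.12
ee_pos: [0.4864, 0.2912, 0.0561]
orientation: [0.001, 0.348, 0.938, 0.0]
wrist_force: [0.6, -0.1, 0.3]
opening: 0.0857
```

Run:
```python
from h import *
plan((485.6,290.8,55.8),139.3)
```

```text
t 20.125 pos [486.4 291.2  56.1] xyaw 139.3 tilt -1.0 open 0.0857 F [ 0.6 -0.1  0.3]
n rows 1
[0.1,0.1,-0.0,0.3,-0.8,0.3]
```

>>> send_rows --rows '[[[0, 0, 0, 0, 0, -15, 0], [0, 0, 0, 0, 0, -20, 0], [0, 0, 0, 0, 0, -30, 0], [0, 0, 0, 0, 0, -40, 0], [0, 0, 0, 0, 0, -40, 0], [0, 0, 0, -60, 0, 0, 0], [0, 0, 0, -60, 0, 0, 0], [0, 0, 0, -60, 0, 0, 0]]]'

```text
time: 21.12
ee_pos: [0.6245, 0.1738, 0.2208]
orientation: [0.005, 0.345, 0.939, 0.004]
wrist_force: [0.6, 1.2, -0.7]
opening: 0.0853
```

>>> send_rows --rows '[[[0, 0, 0, -60, 0, 0, 0], [0, 0, 0, -60, 0, 0, 0], [0, 0, 0, -60, 0, 0, 0], [0, 0, 0, -60, 0, 0, 0], [0, 0, 0, 0, 0, 0, 0]]]'

```text
time: 21.75
ee_pos: [0.8145, 0.0091, 0.2309]
orientation: [0.008, 0.346, 0.938, 0.005]
wrist_force: [-0.8, 0.4, -1.2]
opening: 0.0854
```

Run:
```python
from h import *
p,d=grab_frame("top"); cv2.imwrite("top4.png",p); W=cloud("top",d); cv2.imwrite("pics/d_top.png",p)
ps,ds=grab_frame("side"); cv2.imwrite("side4.png",ps); cv2.imwrite("pics/d_side.png",cv2.resize(ps[290:420,180:330],None,fx=4,fy=4,interpolation=2))
A=np.arange(0,360,4)
o=circ("top",p,(.4853,.2912),.097,.025,.021,.029,-1,A); i=circ("top",p,(.4853,.2912),.097,.022,.0195,.025,1,A); print(o,i)
c=i[0][:2]/1000
for r in ribyaw("top",p,c,.097): print(np.round(r,2))
m=(W[...,2]>.09)&(np.hypot(W[...,0]-.4853,W[...,1]-.2912)<.03); print(np.nanmean(W[m],0))
for nm,c,z in(("b",(.5635,-.0095),.113),("c",(.538,.0727),.103)): print(nm,circ("top",p,c,z,.025,.021,.029,-1,A))
print(state()["ee_pos"])
```

```text
(array([485.62, 290.61,  24.7 ]), 0.3) (array([485.76, 290.81,  21.1 ]), 0.26)
[849.     1.55   7.63  50.72]
[764.     1.74 -13.26 -59.56]
[1922.      2.74  168.47  160.9 ]
[0.48443421 0.29016459 0.096737  ]
b (array([564.71,  -8.45,  25.  ]), 2.27)
c (array([536.37,  74.44,  25.03]), 2.3)
[0.81289222 0.01192423 0.23260033]
```

View pics/d_top.png

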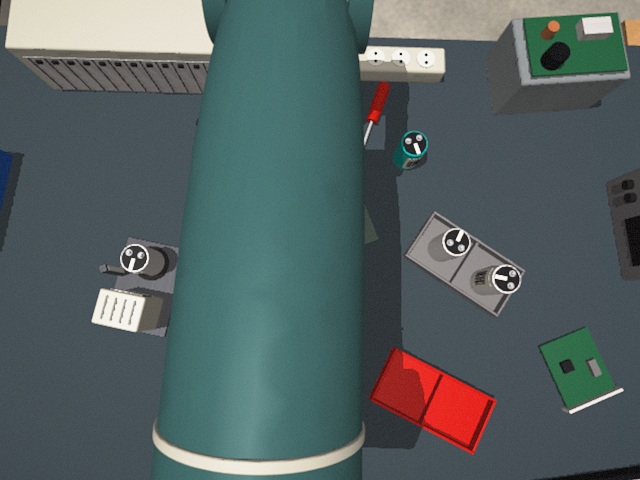

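View pics/d_side.png

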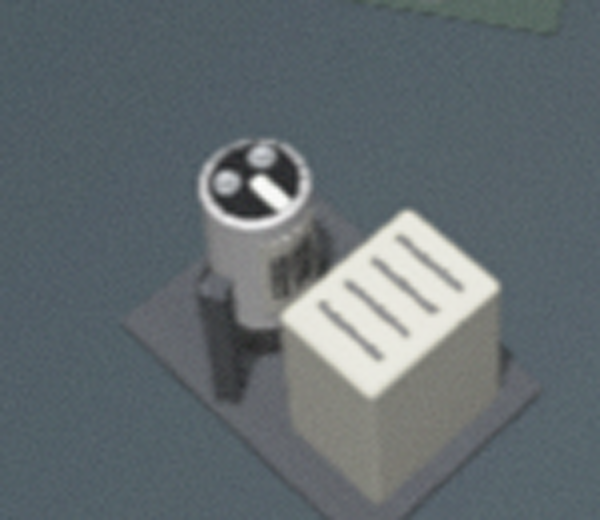

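```bash
cp side4.png pics/d_side_full.png
python3 - <<'E'
from h import *
p=cv2.imread("side4.png"); c=np.array([.4857,.2909])
A=np.arange(0,360,4)
print(circ("side",p,c,.097,.025,.021,.029,-1,A))
for r in ribyaw("side",p,c,.098): print(np.round(r,2))
p0=cv2.imread("sideP.png")
for nm,q in(("b",(.5635,-.0095,.113)),("c",(.538,.0727,.103))):
  for im in (p0,p): print(nm,circ("side",im,q[:2],q[2],.025,.021,.029,-1,A))
print(circ("side",p,(.525,-.263),.105,.025,.021,.029,-1,A))
E
```

```text
(array([487.83, 290.31,  25.36]), 0.71)
[2468.      3.07  167.85  175.9 ]
b (array([567.5 , -11.39,  25.85]), 1.22)
b (array([567.46, -11.48,  25.85]), 1.32)
c (array([541.83,  70.94,  25.6 ]), 1.05)
c (array([541.88,  70.99,  25.63]), 1.07)
(array([ 529.59, -265.64,   26.16]), 1.74)
```

View pics/d_side_full.png

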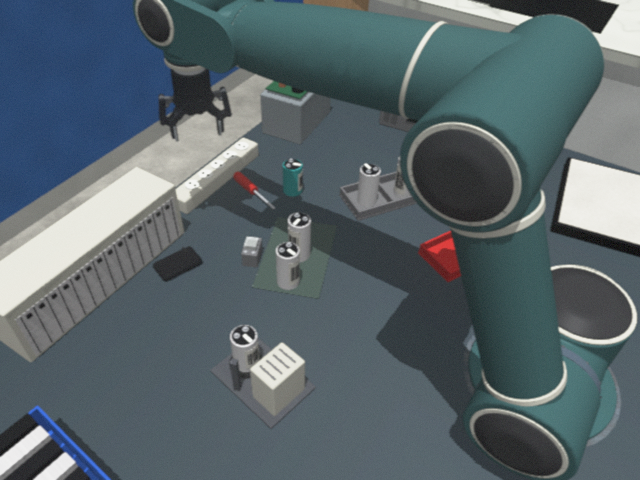

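The side view shows everything upright and in place: the short can on the pad at (243,345), the old can in the tray at (369,185), and the other mat cans unmoved. The gripper is clear, so I hand in the job.

```bash
python3 -c "
from plant import *
print(finish_job())"
```

```text
the job is handed in; nothing more can be done
None
```

Both moves are done, in the order asked, and the job was handed in at about 22 s of the 72 s allowed. `finish_job()` gave no verdict, so the results below are from my own checks.

- **Old can:** I moved it from the reader's pad into the empty pocket of the grey tray. It stands upright about 2 mm from the pocket's centre, judged by where the gripper released it.
- **Short can:** I moved it from the mat to the round pad and turned it 21.5° to face the reader. It stands about 1 mm from the pad's measured centre, with its top at the expected height.
- **Label direction:** The top camera reads 168.5° and the side camera 167.9°, against a target of 169.3°. That is about 1° off square and within what I can measure. Readings based on the centroid of the raised rib and on the terminals scattered by ±7°, which fits parallax, so I relied on the direction of the rib's axis.
- **Other things on the bench:** The side view shows the other two mat cans unmoved to about 0.1 mm. The other bench items I could see look undisturbed. At the end the arm hid the mat in the top view and part of the tray in the side view. I saw no sign of contact with the reader or light bar.
- **Touchdown:** The wrist force gave no clear reading when either can was set down, so I judged it by height.

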